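# Sort the loose tackle into its trays

### The arm

A 6-joint arm with a two-finger parallel gripper is mounted at the origin on the work surface. World frame = base frame: x ahead of the robot, y to its left, z up, the work surface at z = 0. Lengths are in m, angles in degrees, forces in N, time in s.
With the tool pointing down it reaches from about 0.35 to 0.975 m from the base axis. Payload 7.1 kg.
Tool frame: the origin (TCP) lies at the very end of the fingers, on their centre line; the grasp point (between the pads) lies 19 mm behind it; z points along the fingers, y is the line along which they close (so a half turn about z gives the same grasp; the last joint's range is limited). The gripper opens to 88 mm and grips with 3 to 60 N. Pads are 20 mm wide; open, the fingers measure 115 mm over their backs; the gripper's body (75 mm by 178 mm) begins 61 mm behind the grasp point.
Start: joints at [70.417, 24.242, 93.386, -0, 62.372, -1.089], TCP at [0.198, 0.593, 0.223] pointing down, gripper open.
Joint ranges: [-172.04, 172.04], [-51.8, 120.97], [4.93, 147.93], [-75.15, 255.16], [6.16, 154.13], [-145.62, 145.62]. Speed limits (degrees/s): [136.94, 136.94, 172.46, 180, 180, 180].

### API

Orientations are given as a 3x3 rotation matrix whose columns are the frame's x, y, z axes.
In Python, from station import env gives the robot as it stands. The module is installed in compiled form; this text tells all that it offers.
- The arm moves only by the tool jog_arm, never from a script. Its argument "plan" is a list of rows, each a list of 6 numbers: the shift along the world's x, y, z as a fraction of full scale, then the turn, a rotation vector about the world's x, y, z as a fraction of full scale. In form: [[tx, ty, tz, ax, ay, az], ...]. A call has exactly 8 rows; each row is the pose to reach, as a shift and turn from the pose commanded when the call began, turning the shorter way round; what a row does not reach only later rows make up. Full scale, the value 1, is 250 mm for a shift and pi rad for a turn. A row lasts 1/8 s, in which the tool goes at most 62.5 mm and 10.7 degrees, less where a joint would pass 70% of its speed; a pose out of reach is approached as far as the arm can. A call with a number of a shift or a turn outside -1 to 1 is refused whole. A call with a gripper value outside its range is refused whole. "claw" is the opening, from -1 (shut) to 1 (fully open), set as the call begins (left out, the last holds). The fingers move at their own pace and stop on an object; the grip force is fixed at half the most. Time passes only in rows, so rows that repeat a pose let the fingers close, or fill a call up. It gives the time, the measured TCP pose, the force, the opening and the grip force at its end, in the units of the state.
- env.get_obs(): the state, without advancing time (a new reading comes with each control period).
- env.read_camera(name): name is "side" or "top"; returns a dict with "image" (480x640x3 uint8, red, green, blue), "z_map" (480x640 float32, m along the optical axis (not along the pixel's ray), 0 where there is no reading), "fx", "fy", "cx", "cy" (pixels), "k1" (the pictures are not rectified: a ray, as slopes to the right and down, at radius r is drawn at 1 + k1 r^2 times it, then the intrinsics apply), "pose" (4x4, takes a point from camera to world coordinates). Camera axes: x right, y down, z forward; pixel columns grow to the right and rows downward; lengths in m; the calibration is good to about 2 mm. A picture is of the moment at which its call begins.
- env.close_job(): hands the job in; it is judged then, once.
The state is a dict: "time_s": time; "qpos": joint angles; "qd": joint speeds; "joint_efforts": joint torques, N m; "ee_pos": TCP position; "eef_rot": TCP orientation; "wrist_force": force on the tool from outside, world axes, zero at the start; "moment": the same for the moment, N m; "opening": opening from 0.0 (shut) to 1.0 (fully open); "grip_force": force on a finger pad.
Only numpy, scipy, OpenCV 4.12 (cv2) and the standard library are available. Lean on these libraries where they do the work, as an engineer would, in place of code of your own. Each camera call takes 0.05 s, during which the arm holds its last target. There are 200 camera calls.

### The job

Clear the reel repair counter: put both grey lead sinkers in the green tray, both fish-shaped lures in the yellow lure box, and the steel crank handle in the blue parts tray, lying flat with its knob up. Set each one down gently on the floor of its tray, none on top of another and none dropped, and leave the brown reel and the brass pick where they lie.

Things in the scene. Friction and masses are not known exactly. Their poses are not given: they have to be found in the camera images.
- disc_sinker_mid (a point): Dull grey lead sinker, a flat disc with a small black dot on top, standing on its flat face: 38 mm across, 20 mm high, about 250 g. The point is its centre, 10 mm above its underside; z is its round axis, up.
- barrel_sinker_mid (a point): Dull grey lead sinker, an upright barrel with a small brass dot on top: 26 mm across, 34 mm high, about 200 g. The point is its centre, 17 mm above its underside; z is its round axis, up.
- red_lure_mid (a point): Red fishing lure shaped like a small fish, without hooks, lying on its belly on the counter: 70 mm long along its x (head with white eyes at +x, white tail fin 10 mm beyond -x), up to 22 mm wide along its y, 22 mm high; firm sides 20 mm apart over the middle 56 mm. About 25 g. The point is its centre, 11 mm above its underside; z up.
- teal_lure_mid (a point): Teal (blue-green) fishing lure shaped like a small fish, without hooks, lying on its belly on the counter: 70 mm long along its x (head with white eyes at +x, white tail fin 10 mm beyond -x), up to 22 mm wide along its y, 22 mm high; firm sides 20 mm apart over the middle 56 mm. About 25 g. The point is its centre, 11 mm above its underside; z up.
- crank_mid (a point): Bright polished steel reel crank handle lying flat: a bar 70 mm long (along its x), 12 mm wide and 7 mm thick, with a round steel boss 18 mm across and 20 mm high in its middle (the place to grip it, across the bar) and an upright black knob 16 mm across, its top 27 mm above the underside, 27 mm from the middle towards +x. About 90 g. The point is on the boss axis, 10 mm above the underside; z up.
- lure_box: Yellow plastic lure box, for the lures. Open-topped, fixed to the counter. Outside 140 mm along its x, 170 mm along its y, 24 mm high; walls and floor 4 mm thick. Origin at the centre of its underside, on the counter; z up; turned at most 7 degrees.
- sinker_tray: Green painted tray, for the sinkers. Open-topped, fixed to the counter. Outside 140 mm along its x, 170 mm along its y, 24 mm high; walls and floor 4 mm thick. Origin at the centre of its underside, on the counter; z up; turned at most 7 degrees.
- parts_tray: Blue painted parts tray, for the crank handle. Open-topped, fixed to the counter. Outside 140 mm along its x, 170 mm along its y, 24 mm high; walls and floor 4 mm thick. Origin at the centre of its underside, on the counter; z up; turned at most 7 degrees.
- reel_mid (a point): Brown bakelite centrepin reel lying flat, 96 mm across, 28 mm thick, two black knobs on top up to 44 mm high, a brass foot at its rim. Not to be moved. The point is its centre, 14 mm above the counter.
- pick_mid (a point): Brass pick with a black rubber tip, lying along its x: 162 mm long in all, 10 mm wide, 9 mm high. Not to be moved. The point is 70 mm from its blunt end, 4.5 mm above the counter; the rubber tip is at +x, 92 mm from the point.

How it is judged (in metres and radians):
At the end, for the whole second after the job is handed in: Sinkers in the green tray, lures in the yellow box, crank handle in the blue tray: each centre inside the walls and lying on the floor (centre under 28 mm up for sinkers, 22 for lures, 21 for the crank, level to 0.25 rad, knob up), released, at rest; reel and pick moved under 15 mm (x of disc_sinker_mid in the frame of sinker_tray between -0.062 and 0.062 m and y of disc_sinker_mid in the frame of sinker_tray between -0.077 and 0.077 m and z of each of disc_sinker_mid, barrel_sinker_mid in the frame of sinker_tray below 0.028 m and linear speed of each of disc_sinker, barrel_sinker, red_lure, teal_lure, crank below 0.02 m/s and angular speed of each of disc_sinker, barrel_sinker, red_lure, teal_lure, crank below 0.3 rad/s and x of barrel_sinker_mid in the frame of sinker_tray between -0.062 and 0.062 m and y of barrel_sinker_mid in the frame of sinker_tray between -0.077 and 0.077 m and x of red_lure_mid in the frame of lure_box between -0.062 and 0.062 m and y of red_lure_mid in the frame of lure_box between -0.077 and 0.077 m and z of each of red_lure_mid, teal_lure_mid in the frame of lure_box below 0.022 m and x of teal_lure_mid in the frame of lure_box between -0.062 and 0.062 m and y of teal_lure_mid in the frame of lure_box between -0.077 and 0.077 m and x of crank_mid in the frame of parts_tray between -0.062 and 0.062 m and y of crank_mid in the frame of parts_tray between -0.077 and 0.077 m and z of crank_mid in the frame of parts_tray below 0.021 m and angle between crank_mid's own z axis and vertical below 0.25 rad and distance of each of reel_mid, pick_mid from where it was at the start of the episode below 0.015 m); the robot touches nothing.
It fails at once if a thing is dropped or thrown (faster than 0.9 m/s out of the fingers, a fall of 4 cm) ((linear speed of disc_sinker above 0.9 m/s and contact force between the fingers and disc_sinker below 0.01 N) or (linear speed of barrel_sinker above 0.9 m/s and contact force between the fingers and barrel_sinker below 0.01 N) or (linear speed of red_lure above 0.9 m/s and contact force between the fingers and red_lure below 0.01 N) or (linear speed of teal_lure above 0.9 m/s and contact force between the fingers and teal_lure below 0.01 N) or (linear speed of crank above 0.9 m/s and contact force between the fingers and crank below 0.01 N)).
It fails at once if the reel or the pick is moved more than 15 mm (distance of any of reel_mid, pick_mid from where it was at the start of the episode above 0.015 m).
It also fails if it takes over 122 s, if anything falls off the work surface, if the arm or the gripper's body presses on something with over 40 N, if the wrist force passes 120 N, or if a joint passes its speed limit or range.

## Working session

There is one attempt and no reset: what is moved stays moved. The work goes in short steps, Python scripts to look and compute and a tool call to move; the robot and the scene stay as the last step left them, time stands still between calls to the robot, and variables do not carry over. Pictures are saved under pics/ and viewed, at most 14 in all, crops included, and the job is handed in when it is done.

Besides the shell and the picture viewer there is one more tool, called in YAML: its name, and indented under it one key for each argument. jog_arm: Moves the arm, as the interface text tells. Shift numbers are shares of 250 mm and turn numbers shares of pi rad, none past 1 either way. Its arguments: {"type":"object","properties":{"plan":{"type":"array","items":{"type":"array","items":{"type":"number"}}},"claw":{"type":"number"}},"required":["plan"]}

```bash
mkdir -p pics; cat > h.py <<'E'
import numpy as np, cv2
from station import env
def cam(n):
    c=env.read_camera(n); c['hsv']=cv2.cvtColor(c['image'],cv2.COLOR_RGB2HSV); return c
def save(c,f): cv2.imwrite('pics/'+f,cv2.cvtColor(c['image'],cv2.COLOR_RGB2BGR))
def ray(c,u,v):
    K=np.array([[c['fx'],0,c['cx']],[0,c['fy'],c['cy']],[0,0,1.]])
    p=cv2.undistortPoints(np.array([[[u,v]]],float),K,np.array([c['k1'],0,0,0.]))[0,0]
    P=np.array(c['pose']); return P[:3,3],P[:3,:3]@np.array([p[0],p[1],1])
def onz(c,u,v,z):
    o,d=ray(c,u,v); return o+d*(z-o[2])/d[2]
E
python3 - <<'E'
from h import *
for n in('top','side'):
    c=cam(n);save(c,n+'0.png');print(n,c['fx'],c['k1'],np.round(c['pose'],3).tolist())
print(env.get_obs())
E
```

```text
top 605.388799496893 -0.04559920309508506 [[0.018, -0.995, 0.1, 0.371], [-1.0, -0.017, 0.013, -0.012], [-0.011, -0.1, -0.995, 1.311], [0.0, 0.0, 0.0, 1.0]]
side 490.35126394312914 0.020084777230790486 [[0.703, -0.475, 0.529, -0.205], [-0.711, -0.448, 0.542, -0.756], [-0.02, -0.757, -0.653, 0.954], [0.0, 0.0, 0.0, 1.0]]
{'time_s': 0.1, 'qpos': array([ 7.04145124e+01,  2.42801925e+01,  9.34276800e+01, -1.19422315e-03,
        6.23706474e+01, -1.08682809e+00]), 'qd': array([-0.05229697, -0.17771994,  0.00129929, -0.04761946,  0.041031  ,
       -0.00311793]), 'joint_efforts': array([ 9.94694201e-04, -5.45614493e+01, -2.74324501e+01,  6.45940402e-02,
        1.87924923e-02,  2.13187207e-06]), 'ee_pos': array([0.19809538, 0.59224543, 0.2219736 ]), 'eef_rot': array([[-9.48334148e-01,  3.17272987e-01, -4.41988225e-04],
       [ 3.17273295e-01,  9.48333261e-01, -1.29733100e-03],
       [ 7.54405274e-06, -1.37053435e-03, -9.99999061e-01]]), 'wrist_force': array([-0.63294196, -0.05844009, -0.15883026]), 'moment': array([0.00282621, 0.03833244, 0.02660473]), 'grip_force': 0.0, 'opening': 0.9985048441251104}
```

View pics/top0.png

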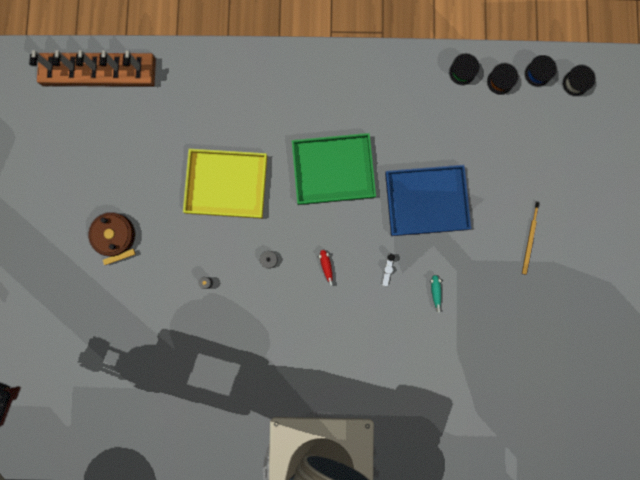

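View pics/side0.png

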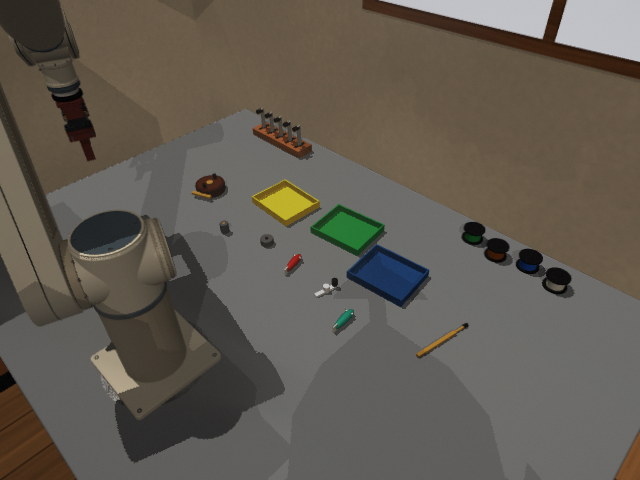

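The top view (640x480) shows the yellow box at (226,183), green tray (334,169) and blue tray (427,201). The pieces are the disc (269,259), barrel (206,282), red lure (327,267), crank (389,270, knob at the upper end) and teal lure (437,292). The reel is at (111,234) and the pick at (531,238); the side view agrees.

```bash
cat > m.py <<'E'
from h import *
P={'disc':(269,259,16,.02),'barrel':(206,282,13,.034),'red':(327,267,22,.012),'teal':(437,292,22,.012),'crank':(389,270,22,.01)}
def height(c):
    v,u=np.mgrid[:480,:640].astype(float)
    K=np.array([[c['fx'],0,c['cx']],[0,c['fy'],c['cy']],[0,0,1.]])
    p=cv2.undistortPoints(np.stack([u.ravel(),v.ravel()],1)[:,None],K,np.array([c['k1'],0,0,0.]))[:,0]
    z=c['z_map'].ravel(); X=np.c_[p[:,0]*z,p[:,1]*z,z]
    W=X@np.array(c['pose'])[:3,:3].T+np.array(c['pose'])[:3,3]
    return W.reshape(480,640,3)
if __name__=='__main__':
    c=cam('top');W=height(c);h=c['hsv'].astype(int);H,S,V=h[...,0],h[...,1],h[...,2]
    print('table z noise',W[330:350,520:560,2].mean(),W[330:350,520:560,2].std())
    for n,(u,v,r,z) in P.items():
        sl=np.zeros((480,640),bool);sl[v-r:v+r,u-r:u+r]=1
        hm=sl&(W[...,2]>.006)
        if n=='red':cm=sl&(S>120)&((H<10)|(H>170))
        elif n=='teal':cm=sl&(S>100)&(H>70)&(H<100)
        elif n=='crank':cm=sl&(V>150)
        else:cm=hm&(W[...,2]>z-.008)
        for nm,m in(('h',hm),('c',cm)):
            y,x=np.nonzero(m)
            if len(x)<8:print(n,nm,len(x));continue
            q=np.array([onz(c,a,b,z)[:2] for a,b in zip(x,y)])
            ev,E=np.linalg.eigh(np.cov(q.T));a=np.degrees(np.arctan2(E[1,1],E[0,1]))
            (cx,cy),rad=cv2.minEnclosingCircle(q.astype(np.float32)*1000)
            print(n,nm,len(x),'mean',q.mean(0).round(4),'circ',round(cx,1),round(cy,1),round(rad,1),'ang',round(a,1),'sd',np.sqrt(ev).round(4),'top',np.percentile(W[m][:,2],90).round(4))
    for n,lo,hi in(('lure_box',22,35),('sinker_tray',50,75),('parts_tray',105,125)):
        m=((H>lo)&(H<hi)&(S>100)).astype(np.uint8);m[:120]=0;m[250:]=0
        k=max(cv2.findContours(m,0,1)[0],key=cv2.contourArea)[:,0]
        q=np.array([onz(c,a,b,.024)[:2] for a,b in k],np.float32)*1000
        print(n,cv2.minAreaRect(q))
    im=cv2.resize(c['image'][235:325,185:455],None,fx=2.9,fy=2.9,interpolation=cv2.INTER_CUBIC)
    cv2.imwrite('pics/crop1.png',im[...,::-1])
    for u,v,z in((268.5,258.5,.02),(206,282,.034)):print(onz(c,u,v,z))
E
python3 m.py
```

```text
table z noise 0.005864862099132292 0.09252748733269844
disc h 251 mean [0.4415 0.121 ] circ 435.6 115.6 28.3 ang 48.8 sd [0.0096 0.01  ] top 0.0231
disc c 243 mean [0.4419 0.1213] circ 441.8 122.2 19.4 ang 57.7 sd [0.0093 0.0096] top 0.0232
barrel h 149 mean [0.3886 0.2518] circ 381.5 257.7 23.7 ang 95.6 sd [0.007  0.0082] top 0.037
barrel c 122 mean [0.3891 0.2539] circ 389.0 253.7 13.2 ang 96.6 sd [0.0064 0.0069] top 0.0372
red h 297 mean [ 0.4314 -0.0032] circ 432.2 -11.6 54.8 ang -164.8 sd [0.0091 0.0198] top 0.0224
red c 228 mean [ 0.4331 -0.0023] circ 431.6 0.3 33.0 ang -164.8 sd [0.0051 0.0168] top 0.0223
teal h 306 mean [ 0.3805 -0.2394] circ 387.7 -235.7 54.9 ang -179.1 sd [0.0088 0.0203] top 0.0231
teal c 230 mean [ 0.3811 -0.2386] circ 381.3 -236.7 33.0 ang -175.4 sd [0.0051 0.0169] top 0.0226
crank h 193 mean [ 0.428 -0.138] circ 424.8 -149.1 55.3 ang 168.0 sd [0.0111 0.0214] top 0.0298
crank c 153 mean [ 0.4176 -0.1344] circ 417.6 -130.9 27.6 ang 168.3 sd [0.0039 0.0156] top 0.0204
lure_box ((604.6386108398438, 218.7808837890625), (173.2244110107422, 142.7144775390625), 87.27106475830078)
sinker_tray ((640.1577758789062, -15.041343688964844), (141.80093383789062, 170.12924194335938), 6.196872711181641)
parts_tray ((574.8827514648438, -218.98153686523438), (139.74415588378906, 171.5573272705078), 5.70648717880249)
[0.44292724 0.1200676  0.02      ]
[0.39008869 0.24952652 0.034     ]
```

View pics/crop1.png

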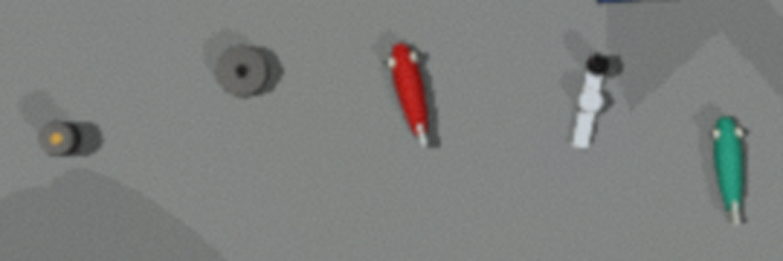

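The crop confirms the poses: disc dot (242,71), barrel dot (57,138), both lure heads up the image, and the crank's knob at (597,64) above its boss at (592,101). All the pieces lie roughly along world x, so I'll close the gripper near world y.

jog_arm:
  plan:
    - [0.15,-0.19,-0.04,0,0,0.01]
    - [0.3,-0.38,-0.08,0,0,0.02]
    - [0.45,-0.57,-0.12,0,0,0.03]
    - [0.6,-0.76,-0.16,0,0,0.038]
    - [0.76,-0.96,-0.2,0,0,0.038]
    - [0.76,-0.96,-0.2,0,0,0.038]
    - [0.76,-0.96,-0.2,0,0,0.038]
    - [0.76,-0.96,-0.2,0,0,0.038]
  claw: 0.2

```text
time_s: 1.15
ee_pos: [0.3876, 0.3538, 0.1729]
eef_rot: [[-0.98, 0.201, 0.0], [0.201, 0.98, 0.0], [-0.0, 0.0, -1.0]]
wrist_force: [0.3, 0.2, 0.2]
opening: 0.598
grip_force: 0.0
```

```bash
python3 - <<'E'
from h import *
c=cam('top')
print('boss',onz(c,389.1,269.8,.02),'knob',onz(c,390.9,257.1,.027))
s=env.get_obs();print(s['time_s'],s['ee_pos'],s['eef_rot'].round(3).tolist(),s['opening'])
c=cam('side');W=__import__('m').height(c)
h=c['hsv'].astype(int);H,S,V=h[...,0],h[...,1],h[...,2]
for n,m in(('red',(S>120)&((H<8)|(H>172))),('teal',(S>100)&(H>70)&(H<100))):
    m=m.copy();m[:240]=0;m[:,:270]=0;m[340:]=0;m[:,370:]=0
    y,x=np.nonzero(m);print(n,len(x),onz(c,x.mean(),y.mean(),.011))
E
```

```text
boss [ 0.42338713 -0.13749644  0.02      ] knob [ 0.45008415 -0.14042034  0.027     ]
1.2 [0.38753695 0.35394848 0.17288398] [[-0.98, 0.2, 0.0], [0.2, 0.98, 0.0], [-0.0, 0.0, -1.0]] 0.6006042818821417
red 121 [ 0.43374646 -0.00244055  0.011     ]
teal 161 [ 0.38290909 -0.23866603  0.011     ]
```

jog_arm:
  plan:
    - [0.004,-0.2,0,0,0,0]
    - [0.004,-0.402,-0.05,0,0,0]
    - [0.004,-0.402,-0.2,0,0,0]
    - [0.004,-0.402,-0.35,0,0,0]
    - [0.004,-0.402,-0.48,0,0,0]
    - [0.004,-0.402,-0.58,0,0,0]
    - [0.004,-0.402,-0.64,0,0,0]
    - [0.004,-0.402,-0.664,0,0,0]

```text
time_s: 2.25
ee_pos: [0.3889, 0.2526, 0.0062]
eef_rot: [[-0.98, 0.201, -0.001], [0.201, 0.98, -0.0], [0.0, -0.0, -1.0]]
wrist_force: [-0.3, 0.5, 0.0]
opening: 0.599
grip_force: 0.0
```

jog_arm:
  plan:
    - [0,0,0,0,0,0]
    - [0,0,0,0,0,0]
    - [0,0,0,0,0,0]
    - [0,0,0,0,0,0]
    - [0,0,0,0,0,0]
    - [0,0,0,0,0,0]
    - [0,0,0,0,0,0]
    - [0,0,0,0,0,0]
  claw: -1

```text
time_s: 3.25
ee_pos: [0.3898, 0.2526, 0.0074]
eef_rot: [[-0.979, 0.202, 0.001], [0.202, 0.979, 0.001], [-0.001, 0.001, -1.0]]
wrist_force: [-0.0, 0.5, 6.4]
opening: 0.288
grip_force: 30.0
```

jog_arm:
  plan:
    - [0,0,0.06,0,0,0]
    - [0,0,0.18,0,0,0]
    - [0.03,-0.03,0.28,0,0,0]
    - [0.14,-0.14,0.33,0,0,0]
    - [0.28,-0.29,0.33,0,0,0]
    - [0.42,-0.44,0.33,0,0,0]
    - [0.56,-0.58,0.33,0,0,0]
    - [0.66,-0.68,0.33,0,0,0]

```text
time_s: 4.25
ee_pos: [0.5553, 0.0803, 0.0899]
eef_rot: [[-0.979, 0.203, 0.0], [0.203, 0.979, -0.0], [-0.0, -0.0, -1.0]]
wrist_force: [-0.4, 0.4, -2.6]
opening: 0.29
grip_force: 30.0
```

jog_arm:
  plan:
    - [0.12,-0.13,0,0,0,0]
    - [0.21,-0.22,0,0,0,0]
    - [0.249,-0.26,-0.03,0,0,0]
    - [0.249,-0.26,-0.12,0,0,0]
    - [0.249,-0.26,-0.2,0,0,0]
    - [0.249,-0.26,-0.26,0,0,0]
    - [0.249,-0.26,-0.29,0,0,0]
    - [0.249,-0.26,-0.306,0,0,0]

```text
time_s: 5.25
ee_pos: [0.6164, 0.0175, 0.0123]
eef_rot: [[-0.979, 0.202, -0.0], [0.202, 0.979, -0.0], [0.0, -0.0, -1.0]]
wrist_force: [0.5, 0.3, -1.9]
opening: 0.287
grip_force: 30.0
```

jog_arm:
  plan:
    - [0,0,-0.003,0,0,0]
    - [0,0,-0.006,0,0,0]
    - [0,0,-0.006,0,0,0]
    - [0,0,-0.006,0,0,0]
    - [0,0,-0.006,0,0,0]
    - [0,0,-0.006,0,0,0]
    - [0,0,-0.006,0,0,0]
    - [0,0,-0.006,0,0,0]

```text
time_s: 6.25
ee_pos: [0.6166, 0.0172, 0.0114]
eef_rot: [[-0.979, 0.202, 0.0], [0.202, 0.979, -0.0], [-0.0, 0.0, -1.0]]
wrist_force: [-0.8, 0.8, 1.8]
opening: 0.289
grip_force: 30.0
```

jog_arm:
  plan:
    - [0,0,0,0,0,0]
    - [0,0,0,0,0,0]
    - [0,0,0,0,0,0]
    - [0,0,0,0,0,0]
    - [0,0,0.03,0,0,0]
    - [0,0,0.12,0,0,0]
    - [0,0,0.24,0,0,0]
    - [0,0,0.35,0,0,0]
  claw: 0.1

```text
time_s: 7.25
ee_pos: [0.6166, 0.0172, 0.1001]
eef_rot: [[-0.979, 0.202, 0.001], [0.202, 0.979, -0.0], [-0.001, 0.0, -1.0]]
wrist_force: [0.5, -0.2, 0.1]
opening: 0.548
grip_force: 0.0
```

jog_arm:
  plan:
    - [-0.18,0.1,0,0,0,0]
    - [-0.36,0.21,0,0,0,0]
    - [-0.54,0.32,0,0,0,0]
    - [-0.7,0.414,0,0,0,0]
    - [-0.701,0.414,-0.12,0,0,0]
    - [-0.701,0.414,-0.24,0,0,0]
    - [-0.701,0.414,-0.33,0,0,0]
    - [-0.701,0.414,-0.374,0,0,0]
  claw: 0.4

```text
time_s: 8.25
ee_pos: [0.441, 0.1207, 0.0046]
eef_rot: [[-0.979, 0.202, -0.001], [0.202, 0.979, -0.0], [0.001, -0.0, -1.0]]
wrist_force: [-0.2, 0.2, 0.1]
opening: 0.699
grip_force: 0.0
```

jog_arm:
  plan:
    - [0,0,0,0,0,0]
    - [0,0,0,0,0,0]
    - [0,0,0,0,0,0]
    - [0,0,0,0,0,0]
    - [0,0,0,0,0,0]
    - [0,0,0,0,0,0]
    - [0,0,0,0,0,0]
    - [0,0,0,0,0,0]
  claw: -1

```text
time_s: 9.25
ee_pos: [0.4419, 0.1209, 0.0059]
eef_rot: [[-0.979, 0.202, 0.001], [0.202, 0.979, 0.0], [-0.001, 0.001, -1.0]]
wrist_force: [-0.6, 0.4, 7.4]
opening: 0.421
grip_force: 30.0
```

jog_arm:
  plan:
    - [0,0,0.06,0,0,0]
    - [0,0,0.18,0,0,0]
    - [0.03,-0.02,0.3,0,0,0]
    - [0.14,-0.1,0.35,0,0,0]
    - [0.28,-0.21,0.35,0,0,0]
    - [0.42,-0.32,0.35,0,0,0]
    - [0.56,-0.43,0.35,0,0,0]
    - [0.68,-0.52,0.35,0,0,0]

```text
time_s: 10.25
ee_pos: [0.6121, -0.0105, 0.0935]
eef_rot: [[-0.979, 0.203, 0.0], [0.203, 0.979, -0.0], [-0.0, -0.0, -1.0]]
wrist_force: [0.3, -0.2, -3.0]
opening: 0.421
grip_force: 30.0
```

jog_arm:
  plan:
    - [0.12,-0.09,0,0,0,0]
    - [0.19,-0.14,0,0,0,0]
    - [0.211,-0.154,-0.03,0,0,0]
    - [0.211,-0.154,-0.14,0,0,0]
    - [0.211,-0.154,-0.23,0,0,0]
    - [0.211,-0.154,-0.29,0,0,0]
    - [0.211,-0.154,-0.32,0,0,0]
    - [0.211,-0.154,-0.333,0,0,0]

```text
time_s: 11.25
ee_pos: [0.6636, -0.0475, 0.0099]
eef_rot: [[-0.979, 0.202, -0.001], [0.202, 0.979, 0.0], [0.001, -0.0, -1.0]]
wrist_force: [-8.9, 2.0, 21.1]
opening: 0.422
grip_force: 30.0
```

jog_arm:
  plan:
    - [0,0,0,0,0,0]
    - [0,0,0,0,0,0]
    - [0,0,0,0,0,0]
    - [0,0,0,0,0,0]
    - [0,0,0.03,0,0,0]
    - [0,0,0.12,0,0,0]
    - [0,0,0.24,0,0,0]
    - [0,0,0.36,0,0,0]
  claw: 0.15

```text
time_s: 12.25
ee_pos: [0.6644, -0.0478, 0.102]
eef_rot: [[-0.979, 0.202, 0.001], [0.202, 0.979, -0.0], [-0.001, 0.0, -1.0]]
wrist_force: [-0.4, -0.9, -0.2]
opening: 0.574
grip_force: 0.0
```

jog_arm:
  plan:
    - [-0.24,-0.09,0,0,0,0]
    - [-0.48,-0.18,0,0,0,0]
    - [-0.72,-0.27,0,0,0,0]
    - [-0.961,-0.354,0,0,0,0]
    - [-0.961,-0.354,-0.06,0,0,0]
    - [-0.961,-0.354,-0.14,0,0,0]
    - [-0.961,-0.354,-0.2,0,0,0]
    - [-0.961,-0.354,-0.2,0,0,0]
  claw: 0

```text
time_s: 13.25
ee_pos: [0.4236, -0.1362, 0.0492]
eef_rot: [[-0.979, 0.202, -0.001], [0.202, 0.979, 0.0], [0.001, 0.0, -1.0]]
wrist_force: [0.0, -0.5, 0.0]
opening: 0.499
grip_force: 0.0
```

```bash
python3 - <<'E'
from h import *
c=cam('side')
cv2.imwrite('pics/s1.png',cv2.resize(c['image'][190:340,240:440],None,fx=4,fy=4,interpolation=2)[...,::-1])
E
```

```text
(no output)
```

View pics/s1.png

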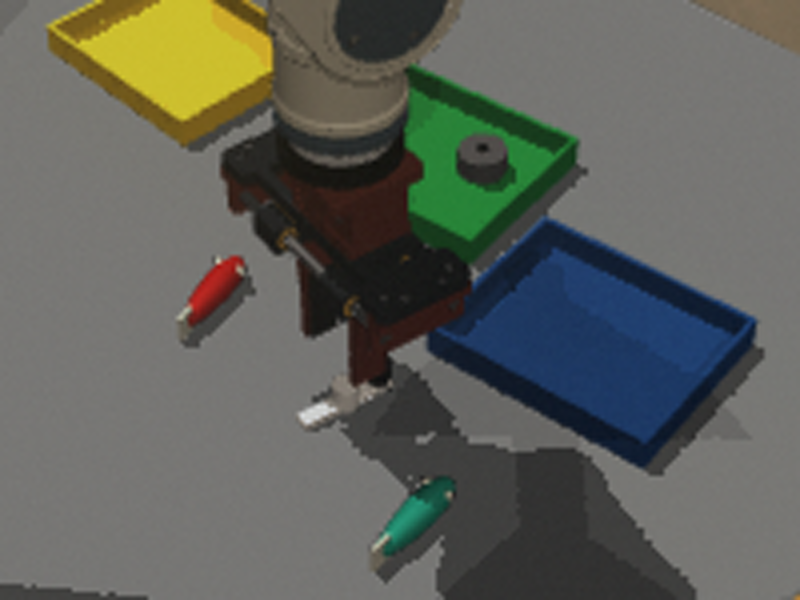

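The disc sits in the green tray at (482,158), and the fingers straddle the crank boss near (345,393) with the knob just beyond them. Going down.

jog_arm:
  plan:
    - [0,0,-0.06,0,0,0]
    - [0,0,-0.12,0,0,0]
    - [0,0,-0.16,0,0,0]
    - [0,0,-0.177,0,0,0]
    - [0,0,-0.177,0,0,0]
    - [0,0,-0.177,0,0,0]
    - [0,0,-0.177,0,0,0]
    - [0,0,-0.177,0,0,0]

```text
time_s: 14.3
ee_pos: [0.4239, -0.1363, 0.0054]
eef_rot: [[-0.979, 0.202, 0.0], [0.202, 0.979, -0.0], [-0.0, -0.0, -1.0]]
wrist_force: [-0.0, -0.1, 0.5]
opening: 0.498
grip_force: 0.0
```

jog_arm:
  plan:
    - [0,0,0,0,0,0]
    - [0,0,0,0,0,0]
    - [0,0,0,0,0,0]
    - [0,0,0,0,0,0]
    - [0,0,0,0,0,0]
    - [0,0,0,0,0,0]
    - [0,0,0,0,0,0]
    - [0,0,0,0,0,0]
  claw: -1

```text
time_s: 15.3
ee_pos: [0.4238, -0.1363, 0.0052]
eef_rot: [[-0.979, 0.202, 0.0], [0.202, 0.979, -0.0], [-0.0, 0.0, -1.0]]
wrist_force: [0.8, 1.1, 0.1]
opening: 0.194
grip_force: 30.0
```

jog_arm:
  plan:
    - [0,0,0.06,0,0,0]
    - [0,0,0.18,0,0,0]
    - [0,0,0.3,0,0,0]
    - [0.1,-0.05,0.3,0,0,0]
    - [0.24,-0.13,0.3,0,0,0]
    - [0.38,-0.21,0.3,0,0,0]
    - [0.52,-0.29,0.3,0,0,0]
    - [0.606,-0.332,0.3,0,0,0]

```text
time_s: 16.3
ee_pos: [0.5769, -0.2204, 0.0813]
eef_rot: [[-0.979, 0.202, 0.001], [0.202, 0.979, -0.001], [-0.002, -0.0, -1.0]]
wrist_force: [-0.4, 0.2, -1.6]
opening: 0.195
grip_force: 30.0
```

```bash
python3 - <<'E'
from h import *
c=cam('side')
cv2.imwrite('pics/s2.png',cv2.resize(c['image'][190:340,270:470],None,fx=4,fy=4,interpolation=2)[...,::-1])
E
```

```text
(no output)
```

View pics/s2.png

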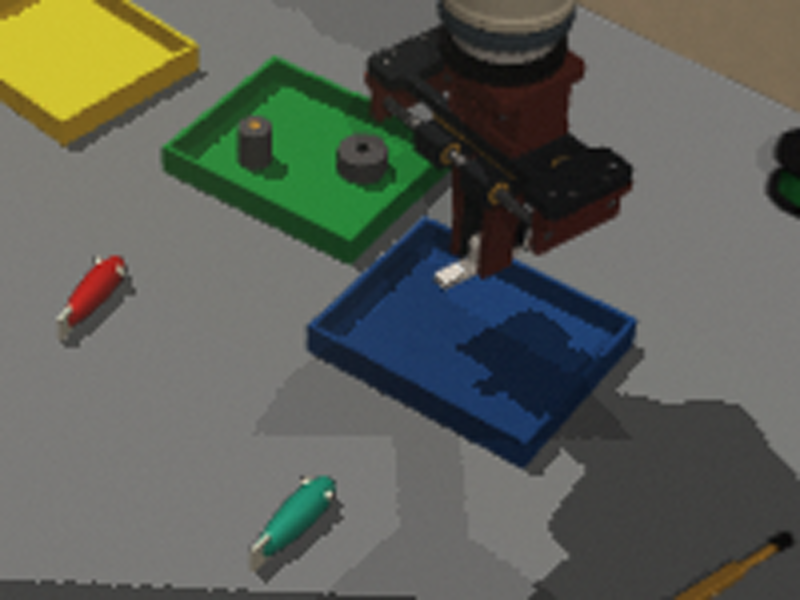

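Both sinkers stand in the green tray, at (255,142) and (362,157). The crank is held level at (460,270) over the blue tray.

jog_arm:
  plan:
    - [0,0,-0.06,0,0,0]
    - [0,0,-0.13,0,0,0]
    - [0,0,-0.19,0,0,0]
    - [0,0,-0.24,0,0,0]
    - [0,0,-0.265,0,0,0]
    - [0,0,-0.275,0,0,0]
    - [0,0,-0.281,0,0,0]
    - [0,0,-0.281,0,0,0]

```text
time_s: 17.35
ee_pos: [0.5755, -0.2194, 0.0102]
eef_rot: [[-0.979, 0.202, 0.001], [0.202, 0.979, -0.0], [-0.001, -0.0, -1.0]]
wrist_force: [0.3, 1.1, -1.0]
opening: 0.194
grip_force: 30.0
```

jog_arm:
  plan:
    - [0,0,0,0,0,0]
    - [0,0,0,0,0,0]
    - [0,0,0,0,0,0]
    - [0,0,0,0,0,0]
    - [0,0,0.03,0,0,0]
    - [0,0,0.12,0,0,0]
    - [0,0,0.24,0,0,0]
    - [0,0,0.361,0,0,0]
  claw: -0.2

```text
time_s: 18.35
ee_pos: [0.5752, -0.2193, 0.1014]
eef_rot: [[-0.979, 0.202, 0.0], [0.202, 0.979, 0.0], [-0.0, 0.0, -1.0]]
wrist_force: [0.2, 0.3, 0.0]
opening: 0.4
grip_force: 0.0
```

jog_arm:
  plan:
    - [-0.2,-0.02,0,0,0,0.03]
    - [-0.4,-0.04,0,0,0,0.06]
    - [-0.6,-0.06,0,0,0,0.09]
    - [-0.776,-0.078,0,0,0,0.09]
    - [-0.776,-0.078,-0.12,0,0,0.09]
    - [-0.776,-0.078,-0.24,0,0,0.09]
    - [-0.776,-0.078,-0.34,0,0,0.09]
    - [-0.776,-0.078,-0.382,0,0,0.09]
  claw: 0

```text
time_s: 19.35
ee_pos: [0.3809, -0.2386, 0.004]
eef_rot: [[-0.997, -0.079, -0.001], [-0.079, 0.997, 0.001], [0.001, 0.001, -1.0]]
wrist_force: [-0.7, 0.2, 0.3]
opening: 0.5
grip_force: 0.0
```

jog_arm:
  plan:
    - [0,0,0,0,0,0]
    - [0,0,0,0,0,0]
    - [0,0,0,0,0,0]
    - [0,0,0,0,0,0]
    - [0,0,0,0,0,0]
    - [0,0,0,0,0,0]
    - [0,0,0,0,0,0]
    - [0,0,0,0,0,0]
  claw: -1

```text
time_s: 20.35
ee_pos: [0.3818, -0.2391, 0.0055]
eef_rot: [[-0.997, -0.079, 0.001], [-0.079, 0.997, -0.001], [-0.001, -0.001, -1.0]]
wrist_force: [-0.2, 0.6, 6.1]
opening: 0.225
grip_force: 30.0
```

jog_arm:
  plan:
    - [0,0,0.08,0,0,0]
    - [0,0,0.22,0,0,0]
    - [0.01,0.02,0.34,0,0,0]
    - [0.08,0.14,0.38,0,0,0]
    - [0.17,0.3,0.38,0,0,0]
    - [0.26,0.47,0.38,0,0,0]
    - [0.35,0.64,0.38,0,0,0]
    - [0.44,0.8,0.38,0,0,0]

```text
time_s: 21.35
ee_pos: [0.4918, -0.0372, 0.1001]
eef_rot: [[-0.997, -0.08, 0.001], [-0.08, 0.997, -0.0], [-0.001, -0.0, -1.0]]
wrist_force: [1.0, -0.9, -0.3]
opening: 0.226
grip_force: 29.9
```

jog_arm:
  plan:
    - [0.09,0.17,0,0,0,0]
    - [0.18,0.34,0,0,0,0]
    - [0.27,0.51,0,0,0,0]
    - [0.36,0.68,0,0,0,0]
    - [0.43,0.84,0,0,0,0]
    - [0.448,0.89,-0.03,0,0,0]
    - [0.448,0.89,-0.12,0,0,0]
    - [0.448,0.89,-0.2,0,0,0]

```text
time_s: 22.35
ee_pos: [0.6023, 0.1831, 0.0486]
eef_rot: [[-0.997, -0.079, -0.001], [-0.079, 0.997, -0.0], [0.001, -0.0, -1.0]]
wrist_force: [0.1, 0.1, -0.6]
opening: 0.225
grip_force: 29.9
```

jog_arm:
  plan:
    - [0,0,-0.06,0,0,0]
    - [0,0,-0.11,0,0,0]
    - [0,0,-0.14,0,0,0]
    - [0,0,-0.155,0,0,0]
    - [0,0,-0.16,0,0,0]
    - [0,0,-0.162,0,0,0]
    - [0,0,-0.162,0,0,0]
    - [0,0,-0.162,0,0,0]

```text
time_s: 23.35
ee_pos: [0.6035, 0.1838, 0.0095]
eef_rot: [[-0.997, -0.079, 0.001], [-0.079, 0.997, 0.0], [-0.001, 0.0, -1.0]]
wrist_force: [-0.3, 0.4, 1.0]
opening: 0.221
grip_force: 29.9
```

jog_arm:
  plan:
    - [0,0,0,0,0,0]
    - [0,0,0,0,0,0]
    - [0,0,0,0,0,0]
    - [0,0,0,0,0,0]
    - [0,0,0.03,0,0,0]
    - [0,0,0.12,0,0,0]
    - [0,0,0.24,0,0,0]
    - [0,0,0.362,0,0,0]
  claw: -0.2

```text
time_s: 24.35
ee_pos: [0.6036, 0.1838, 0.1022]
eef_rot: [[-0.997, -0.079, 0.001], [-0.079, 0.997, 0.0], [-0.001, 0.0, -1.0]]
wrist_force: [-0.3, -0.3, 0.2]
opening: 0.396
grip_force: 0.0
```

jog_arm:
  plan:
    - [-0.14,-0.15,0,0,0,0.02]
    - [-0.28,-0.3,0,0,0,0.04]
    - [-0.42,-0.46,0,0,0,0.059]
    - [-0.56,-0.62,0,0,0,0.059]
    - [-0.68,-0.745,0,0,0,0.059]
    - [-0.68,-0.745,-0.1,0,0,0.059]
    - [-0.68,-0.745,-0.2,0,0,0.059]
    - [-0.68,-0.745,-0.28,0,0,0.059]
  claw: 0

```text
time_s: 25.35
ee_pos: [0.4342, -0.0028, 0.0304]
eef_rot: [[-0.965, -0.261, 0.002], [-0.261, 0.965, -0.0], [-0.002, -0.001, -1.0]]
wrist_force: [0.1, 0.4, -0.5]
opening: 0.498
grip_force: 0.0
```

jog_arm:
  plan:
    - [0,0,-0.05,0,0,0]
    - [0,0,-0.09,0,0,0]
    - [0,0,-0.1,0,0,0]
    - [0,0,-0.1,0,0,0]
    - [0,0,-0.1,0,0,0]
    - [0,0,-0.1,0,0,0]
    - [0,0,-0.1,0,0,0]
    - [0,0,-0.1,0,0,0]

```text
time_s: 26.35
ee_pos: [0.4333, -0.0025, 0.0048]
eef_rot: [[-0.965, -0.262, 0.0], [-0.262, 0.965, -0.0], [-0.0, -0.0, -1.0]]
wrist_force: [-0.1, 0.3, 0.3]
opening: 0.499
grip_force: 0.0
```

jog_arm:
  plan:
    - [0,0,0,0,0,0]
    - [0,0,0,0,0,0]
    - [0,0,0,0,0,0]
    - [0,0,0,0,0,0]
    - [0,0,0,0,0,0]
    - [0,0,0,0,0,0]
    - [0,0,0,0,0,0]
    - [0,0,0,0,0,0]
  claw: -1

```text
time_s: 27.35
ee_pos: [0.4332, -0.0025, 0.0047]
eef_rot: [[-0.965, -0.262, -0.0], [-0.262, 0.965, -0.0], [0.0, -0.0, -1.0]]
wrist_force: [0.6, 0.5, 0.2]
opening: 0.221
grip_force: 30.0
```

jog_arm:
  plan:
    - [0,0,0.08,0,0,0]
    - [0,0,0.22,0,0,0]
    - [0.01,0.02,0.34,0,0,0]
    - [0.07,0.1,0.38,0,0,-0.01]
    - [0.15,0.22,0.38,0,0,-0.03]
    - [0.23,0.34,0.38,0,0,-0.05]
    - [0.31,0.46,0.38,0,0,-0.07]
    - [0.36,0.53,0.38,0,0,-0.07]

```text
time_s: 28.35
ee_pos: [0.5239, 0.1312, 0.0997]
eef_rot: [[-0.999, -0.046, 0.0], [-0.046, 0.999, 0.0], [-0.0, 0.0, -1.0]]
wrist_force: [-0.7, -0.4, -0.3]
opening: 0.224
grip_force: 30.0
```

jog_arm:
  plan:
    - [0.09,0.13,0,0,0,0]
    - [0.18,0.27,0,0,0,0]
    - [0.27,0.41,0,0,0,0]
    - [0.332,0.494,0,0,0,0]
    - [0.332,0.494,-0.04,0,0,0]
    - [0.332,0.494,-0.1,0,0,0]
    - [0.332,0.494,-0.16,0,0,0]
    - [0.332,0.494,-0.2,0,0,0]

```text
time_s: 29.35
ee_pos: [0.6052, 0.2524, 0.048]
eef_rot: [[-0.999, -0.044, -0.002], [-0.044, 0.999, -0.001], [0.002, -0.001, -1.0]]
wrist_force: [0.4, 0.7, -0.8]
opening: 0.226
grip_force: 30.0
```

jog_arm:
  plan:
    - [0,0,-0.06,0,0,0]
    - [0,0,-0.11,0,0,0]
    - [0,0,-0.14,0,0,0]
    - [0,0,-0.155,0,0,0]
    - [0,0,-0.16,0,0,0]
    - [0,0,-0.162,0,0,0]
    - [0,0,-0.162,0,0,0]
    - [0,0,-0.162,0,0,0]

```text
time_s: 30.35
ee_pos: [0.6064, 0.2535, 0.0094]
eef_rot: [[-0.999, -0.045, 0.0], [-0.045, 0.999, 0.0], [-0.0, 0.0, -1.0]]
wrist_force: [-0.6, 0.1, 0.1]
opening: 0.225
grip_force: 30.0
```

jog_arm:
  plan:
    - [0,0,0,0,0,0]
    - [0,0,0,0,0,0]
    - [0,0,0,0,0,0]
    - [0,0,0,0,0,0]
    - [0,0,0.05,0,0,0]
    - [0,0,0.2,0,0,0]
    - [0,0,0.4,0,0,0]
    - [0,0,0.6,0,0,0]
  claw: -0.2

```text
time_s: 31.35
ee_pos: [0.6061, 0.2534, 0.1614]
eef_rot: [[-0.999, -0.045, 0.0], [-0.045, 0.999, 0.0], [-0.0, 0.0, -1.0]]
wrist_force: [0.6, 0.2, -0.1]
opening: 0.403
grip_force: 0.0
```

jog_arm:
  plan:
    - [-0.2,0,0,0,0,0]
    - [-0.4,0,0,0,0,0]
    - [-0.6,0,0,0,0,0]
    - [-0.7,0,0,0,0,0]
    - [-0.7,0,0,0,0,0]
    - [-0.7,0,0,0,0,0]
    - [-0.7,0,0,0,0,0]
    - [-0.7,0,0,0,0,0]

```text
time_s: 32.35
ee_pos: [0.432, 0.2534, 0.1591]
eef_rot: [[-0.999, -0.044, 0.0], [-0.044, 0.999, 0.0], [-0.0, 0.0, -1.0]]
wrist_force: [1.0, 0.5, 0.1]
opening: 0.401
grip_force: 0.0
```

```bash
python3 - <<'E'
from h import *
c=cam('top');d=cam('side')
cv2.imwrite('pics/end.png',np.vstack([cv2.resize(c['image'][125:290,80:560],(800,275),interpolation=2),cv2.resize(d['image'][170:365,180:480],(495,322),interpolation=2)[:, :].repeat(1,0) if 0 else cv2.copyMakeBorder(cv2.resize(d['image'][165:365,180:480],(480,320),interpolation=2),0,0,0,320,0)])[...,::-1])
E
```

```text
(no output)
```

View pics/end.png

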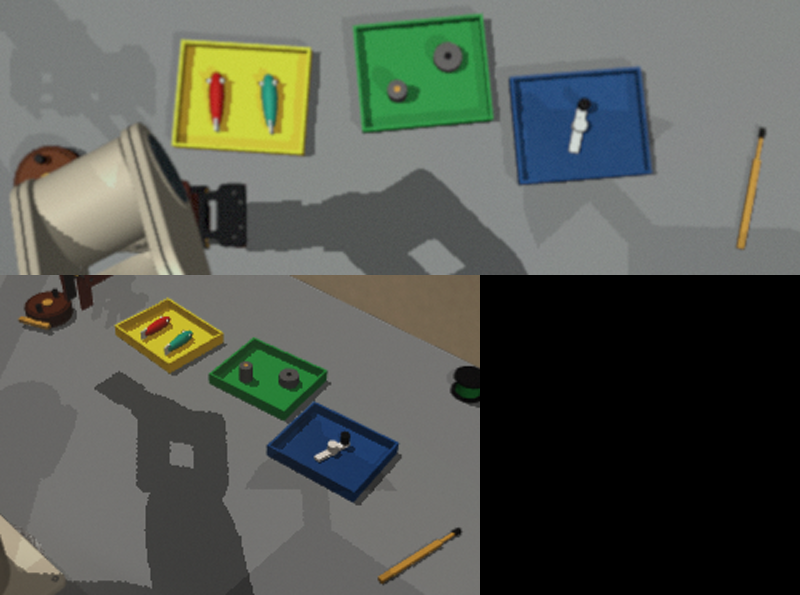

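The top panel shows the red (217,100) and teal (270,102) lures in the yellow box. The barrel (397,90) and disc (448,57) are in the green tray, and the crank (580,125) lies flat in the blue tray with its knob up. The reel and pick are where they were, so I'm handing in.

```bash
python3 -c "
from station import env
print(env.close_job())"
```

```text
the job is handed in; nothing more can be done
None
```

I handed the job in at about 32 s: the last pictures show both sinkers in the green tray, both lures in the yellow box, the crank flat with its knob up in the blue tray, and the reel and pick not visibly moved; the hand-in call returned no verdict.

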